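# Load two mini cans into a roofed gravity can dispenser, lids to the marked side

### The job

Load the two mini cans into the drinks dispenser so that they end up lying across its sloping chute, rolled down to the bottom: the yellow can first, against the end stop, and the green can right behind it. Both must lie with their lid (white band, pull tab) toward the side of the chute that carries the orange marker. The chute is roofed, so feed each can lying down from the steel loading deck through the mouth; do not let a can fall over on the counter, and leave the other things on the counter where they are.

Things in the scene. Friction and masses are not known exactly. Their poses are not given: they have to be found in the camera images.
- dispenser: Fixed black and steel gravity can dispenser. Origin: on the counter, under the middle of the mouth sill; x points downhill along the chute (away from the robot, turned up to 0.25 rad either way), y left across it, z up. Level loading deck at x -112 to 0 mm, then the roofed chute at x 0 to 260 mm, floor sloping down at 0.14 rad from 65 to 28 mm above the counter.
- deck (a point): Middle of the steel loading deck's top, 53 mm to the robot's side of the sill, 65 mm above the counter. Deck 112 mm deep (x) by 224 mm wide (y); inside these, a lip 6 mm wide, 7 mm high on its robot-side and left and right edges, none at the sill. A can standing on it topples if pushed near its top, lid ahead, its middle then lying about 65 to 75 mm from where it stood. A lying can rolls easily.
- mouth (a point): Middle of the mouth sill, the edge between deck and chute floor, 65 mm above the counter. Side walls begin 12 mm beyond it: inner faces at y = +-51 mm, 6 mm thick, 140 mm high to x = 162 mm, then 105 mm; at their front ends 10 mm round posts, 140 mm high, centred at x = 12, y = +-56 mm. A can lying square across rolls down by itself once its middle is 15 mm past the sill.
- roof_edge (a point): Middle of the front edge of the flat clear roof (underside), 35 mm beyond the sill. The roof runs parallel to the chute floor, 72 mm above it, from x = 35 to 205 mm, 4 mm thick: a can cannot be set in from above there, nor pass standing. At the low end, x = 260 mm, a stop wall reaches 62 mm above the counter: the first can rests with its axis at x about 230 mm, the next 53 mm uphill.
- tab_marker: Fixed orange plate, 110 mm along the chute, 14 mm thick, 55 mm high, at the top of one side wall of the chute (left or right, it varies; a grey twin is on the other side). It marks the side to which the lids must point. Origin: centre of the plate, at dispenser x = 90 mm, y = +64.5 or -64.5 mm, 140 mm above the counter (top edge 168 mm); axes parallel to the dispenser's.
- yellow_can: 160 g mini drink can, a plain cylinder 53 mm in diameter and 90 mm tall, yellow with a white band at the lid end, bare metal lid with a pull tab, black base rim. Starts standing upright on the counter, lid up, between other things. Origin: centre of its base (underside); its z axis runs from base to lid. To be loaded first.
- yellow_can_lid (a point): Centre of the yellow can's lid, 90 mm from its base along its axis.
- green_can: 160 g mini drink can, a plain cylinder 53 mm in diameter and 90 mm tall, green with a white band at the lid end, bare metal lid with a pull tab, black base rim. Starts standing upright on the counter, lid up, between other things. Origin: centre of its base (underside); its z axis runs from base to lid. To be loaded second.
- green_can_lid (a point): Centre of the green can's lid, 90 mm from its base along its axis.
- olive_jar: Bystander: closed amber glass jar with a steel cap, 62 mm in diameter, 95 mm tall, standing. Origin: centre of its underside.
- pepper_mill: Bystander: dark wooden pepper mill, 54 mm in diameter at the foot, 125 mm tall, standing. Origin: centre of its underside.
- snack_bowl: Bystander: blue ceramic bowl, 110 mm across, 50 mm high. Origin: centre of its underside.
- mug: Bystander: white mug, 76 mm across, 85 mm high, handle on its y side. Origin: centre of its underside.
- spoon: Bystander: steel spoon 160 mm long lying flat. Origin: its middle, underside.
- pourer_cap: Bystander: copper-coloured bottle cap, 28 mm in diameter, 22 mm high. Origin: centre of its underside.
- sugar_pot: Bystander: small open steel pot with two side handles, 70 mm across (about 110 mm over the handles), 60 mm high. Origin: centre of its underside.

How it is judged:
By the outcome, as a careful person would: the job done as asked, in the order asked, and still so for the second after the job is handed in, with the robot touching nothing.
It also fails if it takes over 72 s, if anything falls off the work surface, if the arm or the gripper's body presses on something with over 40 N, if the wrist force passes 120 N, or if a joint passes its speed limit or range.

### The arm

A 7-joint arm with a two-finger parallel gripper is mounted at the origin on the work surface. World frame = base frame: x ahead of the robot, y to its left, z up, the work surface at z = 0. Lengths are in mm, angles in rad, forces in N, time in s.
With the tool pointing down it reaches from about 400 to 850 mm from the base axis. Payload 10.4 kg.
Tool frame: the origin (TCP) lies between the finger pads; the fingertips stand ahead of it and the grasp point (between the pads) lies 8 mm behind it (r.tcp_to_tips is the z of the fingertips in the tool frame, in mm); z points along the fingers, y is the direction in which the jaws open and shut (so a half turn about z gives the same grasp; the last joint's range is limited). The gripper opens to 87 mm and grips with 3 to 60 N. Pads are 19 mm wide; open, the fingers measure 117 mm over their backs; the gripper's body (75 mm by 190 mm) begins 51 mm behind the grasp point.
Start: joints at [-1.211, 0.332, -0.065, 1.46, 0.022, 1.35, -0.088], TCP at [233.438, 579.791, 233.576] pointing down, gripper open.
Joint ranges: [-2.6, 2.6], [-0.5, 2.12], [-1.47, 1.34], [0.16, 2.42], [-1.27, 4.41], [0.06, 2.06], [-2.6, 2.6]. Speed limits (rad/s): [2.22, 2.22, 2.79, 2.79, 3.14, 3.14, 3.14].

### API

Orientations are given as a unit quaternion [x, y, z, w].
In Python, from workcell import r gives the robot as it stands.
- The arm moves only by the shell command python3 -m handwheel 'ROWS' [FORCE]. ROWS is a JSON object of lists of equal length, an entry for each row: "slide": the shift along the tool's x, y, z in mm, a list of three; "turn": the turn, a rotation vector about the tool's x, y, z in degrees, a list of three; "jaw": the closure in counts, from 0 (fully open) to 255 (shut). In form: {"slide": [[dx, dy, dz], ...], "turn": [[wx, wy, wz], ...], "jaw": [jaw, ...]}. A call has 1 to 20 rows; each row shifts and turns the commanded pose from where the row before left it, along the tool's axes as they then stand; what a row does not reach is not made up. A row lasts 1/8 s, in which the tool goes at most 62.5 mm and 10.7 degrees, less where a joint would pass 70% of its speed; a pose out of reach is approached as far as the arm can. A call with a gripper value outside its range is refused whole. The fingers move at their own pace and stop on an object; FORCE is the grip in N (left out, the last holds). Time passes only in rows, so rows that do not move let the fingers close. It gives the time, the measured TCP pose, the force and the opening at its end, in the units of the state.
- r.get_obs(): the state, without advancing time (a new reading comes with each control period).
- r.get_image(name): name is "scene" or "top" or "wrist"; returns a dict with "img" (420x560x3 uint8, red, green, blue), "fovy" (degrees; the focal length in pixels is half the picture's height over the tangent of half this angle, whatever the lens; pixels are square), "cx", "cy" (the principal point, pixels), "camera_from_world" (4x4, takes a point from world to camera coordinates). Camera axes: x right, y down, z forward; pixel columns grow to the right and rows downward; lengths in mm; the calibration is good to about 2 mm. A picture is of the moment at which its call begins. There is no depth.
- r.close_job(): hands the job in, once; it reports no verdict.
The state is a dict: "time_s": time; "q": joint angles; "joint_velocities": joint speeds; "joint_efforts": joint torques, N m; "eef_pos": TCP position; "tool_rot": TCP orientation; "ft_force": force on the tool from outside, world axes, zero at the start; "moment": the same for the moment, N m; "grip_width": finger opening in mm.
Only numpy, scipy, OpenCV 4.12 (cv2) and the standard library are available. Lean on these libraries where they do the work, as an engineer would, in place of code of your own. Each camera call takes 0.05 s, during which the arm holds its last target.

## Working session

There is one attempt and no reset: what is moved stays moved. The work goes in short steps, Python scripts to look and compute and a shell command to move; the robot and the scene stay as the last step left them, time stands still between calls to the robot, and variables do not carry over. Pictures are saved under pics/ and viewed, and the job is handed in when it is done.

```bash
ls; mkdir -p pics
cat > h.py <<'E'
import numpy as np, cv2
from workcell import r
def snap(name,fn):
    d=r.get_image(name); cv2.imwrite('pics/'+fn+'.png',d['img'][:,:,::-1]); 
    np.save('pics/'+fn+'.npy',{k:v for k,v in d.items()},allow_pickle=True); return d
def load(fn): return np.load('pics/'+fn+'.npy',allow_pickle=True).item()
def ray(d,u,v):
    f=d['img'].shape[0]/2/np.tan(np.radians(d['fovy'])/2)
    T=np.array(d['camera_from_world']); R,t=T[:3,:3],T[:3,3]
    return -R.T@t, R.T@np.array([(u-d['cx'])/f,(v-d['cy'])/f,1])
def onz(d,u,v,z):
    o,w=ray(d,u,v); return o+w*(z-o[2])/w[2]
def proj(d,p):
    f=d['img'].shape[0]/2/np.tan(np.radians(d['fovy'])/2)
    T=np.array(d['camera_from_world']); c=T[:3,:3]@np.array(p,float)+T[:3,3]
    return f*c[0]/c[2]+d['cx'],f*c[1]/c[2]+d['cy']
E
python3 - <<'E'
from h import *
for n in ['scene','top','wrist']:
    d=snap(n,n+'0'); print(n,d['fovy'],d['cx'],d['cy'],ray(d,280,210)[0])
o=r.get_obs(); print(o['time_s'],o['eef_pos'],o['tool_rot'],o['grip_width'],r.tcp_to_tips)
E
```

```text
pics
scene 53.65312362991815 284.38239563652445 213.8637317976846 [ 899.60879488 -606.27650433  872.73615131]
top 50.4052365876229 281.1230427682594 208.80615329761838 [ 506.7336863    19.66662968 1313.87318306]
wrist 71.13100911232583 280.23639559688706 216.15790038389963 [167.98330521 605.74811596 384.10328794]
0.15 [233.35499284 579.51763453 232.97737881] [ 1.90242917e-01  9.81736918e-01 -4.99851825e-04 -8.51425549e-05] 87.11801505194519 11.0
```

View pics/top0.png

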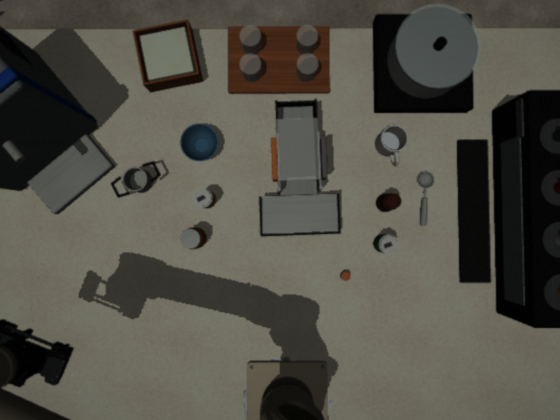

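View pics/scene0.png

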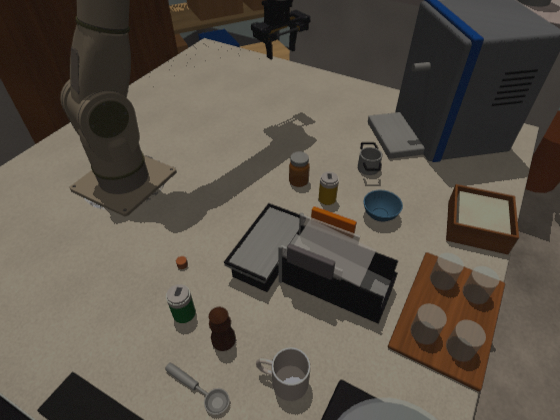

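View pics/wrist0.png

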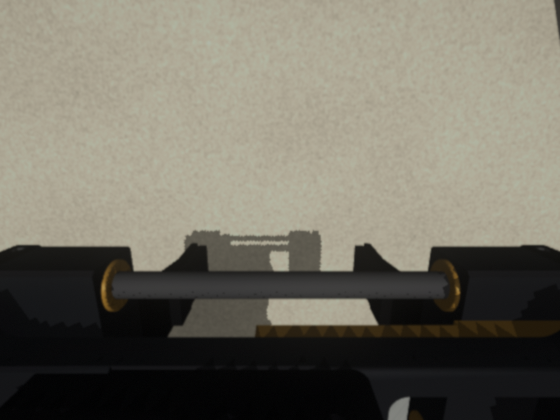

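The top view shows the dispenser near (300,165) with its mouth at about row 190. The orange plate is on the left (274,158), the yellow can at (204,198), the green at (387,243). I'll zoom in for detail.

Run:
```python
from h import *
d=load('top0'); im=d['img'][:,:,::-1]
c=im[90:270,170:420]; c=cv2.convertScaleAbs(c,alpha=1.5); cv2.imwrite('pics/top0c.png',cv2.resize(c,None,fx=3.2,fy=3.2,interpolation=cv2.INTER_CUBIC))
d=load('scene0'); im=d['img'][:,:,::-1]
c=im[140:330,150:400]; c=cv2.convertScaleAbs(c,alpha=1.4); cv2.imwrite('pics/scene0c.png',cv2.resize(c,None,fx=3.1,fy=3.1,interpolation=cv2.INTER_CUBIC))
```

```text
(no output)
```

View pics/top0c.png

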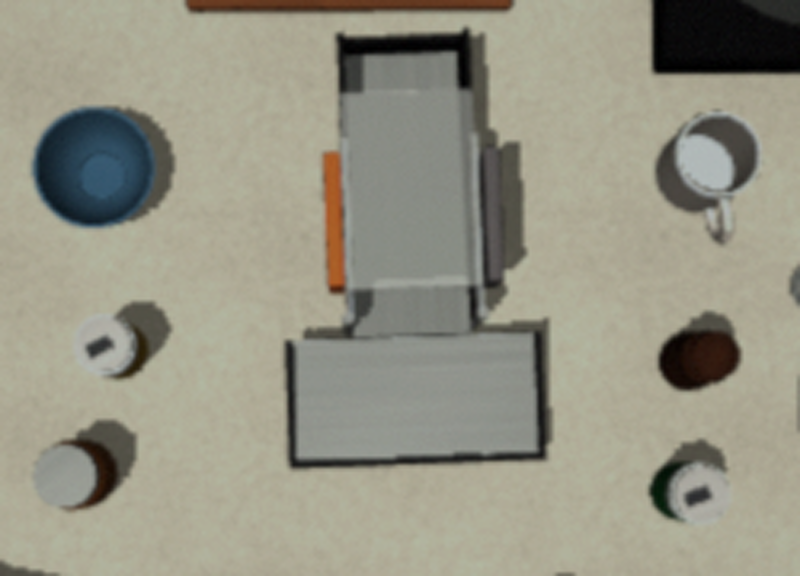

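View pics/scene0c.png

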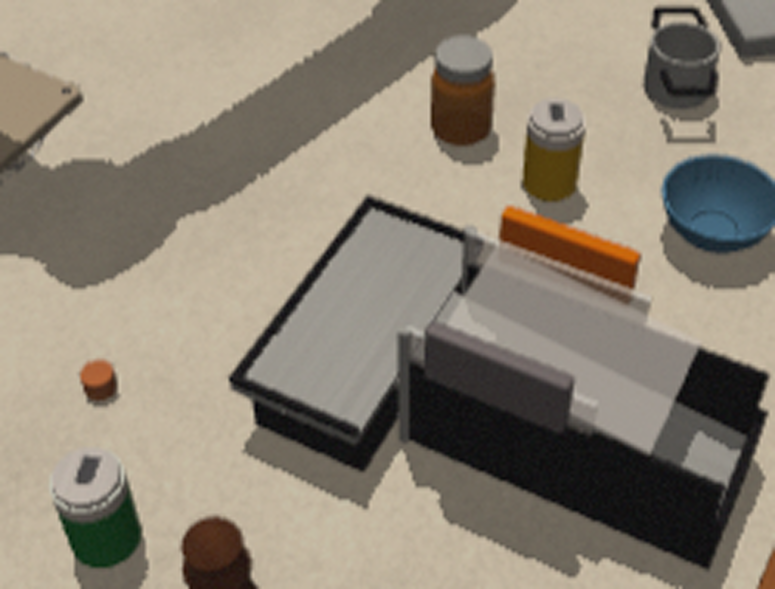

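```bash
cat > fit.py <<'E'
from h import *
from scipy.optimize import least_squares
d=load('top0'); s=load('scene0')
C=lambda a,b:(170+(a+.5)/3.2-.5,90+(b+.5)/3.2-.5)
S=lambda a,b:(150+(a+.5)/3.1-.5,140+(b+.5)/3.1-.5)
# deck outer corners z=72 : x -112..0, y +-112
F=[(d,C(288,340),(0,112,72)),(d,C(541,330),(0,-112,72)),(d,C(292,467),(-112,112,72)),(d,C(547,458),(-112,-112,72)),
(d,C(323,152),(145,71.5,168)),(d,C(329,291),(35,71.5,168)),
(s,S(369,198),(-112,112,72)),(s,S(230,380),(-112,-112,72)),(s,S(360,436),(0,-112,72)),(s,S(502,207),(35,71.5,168)),(s,S(640,252),(145,71.5,168))]
def W(p,q):
    c,n=np.cos(p[2]),np.sin(p[2]); return [p[0]+c*q[0]-n*q[1],p[1]+n*q[0]+c*q[1],q[2]]
def res(p): return np.concatenate([np.subtract(proj(k,W(p,q)),uv) for k,uv,q in F])
sol=least_squares(res,[560,-10,0],loss='soft_l1')
if __name__=='__main__':
    print(sol.x); print(res(sol.x).reshape(-1,2).round(1))
    for n,(a,b),(a2,b2) in [('y',(104,345),(557,122)),('g',(697,492),(90,481))]:
        t=onz(d,*C(a,b),90); u=onz(s,*S(a2,b2),90); print(n,t.round(1),u.round(1))
    for n,a,z in [('jar',(66,477),95),('mill',(715,352),125),('bowl',(94,167),50),('mug',(718,152),85)]:
        print(n,onz(d,*C(*a),z).round(1))
    print('cap',onz(d,345,274,22).round(1),'pot',onz(d,135,180,60).round(1))
    print('dist',r.get_obs()['time_s'])
E
python3 fit.py
```

```text
[ 5.95026625e+02 -3.72155592e+01  3.85730460e-02]
[[-0.7  0.2]
 [ 0.4 -0.1]
 [-0.3  0.7]
 [ 0.5  0. ]
 [ 0.  -0.1]
 [-0.  -1.2]
 [-0.7 -0.3]
 [-0.5  0.3]
 [-1.2  0.1]
 [ 1.7 -0.9]
 [ 0.9  0.1]]
y [586.5 229.7  90. ] [590.  222.9  90. ]
g [ 458.1 -277.8   90. ] [ 461.7 -283.5   90. ]
jar [473.8 261.   95. ]
mill [ 576.1 -286.   125. ]
bowl [747.9 245.8  50. ]
mug [ 752.2 -301.4   85. ]
cap [ 368.  -170.5   22. ] pot [638.6 423.8  60. ]
dist 0.15
```

Run:
```python
from h import *
d=load('top0'); s=load('scene0'); T=[]
for k,(x,y) in [(d,(185,180)),(d,(365,225)),(s,(308,165)),(s,(160,280))]:
    c=k['img'][y:y+48,x:x+48,::-1]; c=cv2.convertScaleAbs(c,alpha=1.4); T.append(cv2.resize(c,None,fx=8,fy=8,interpolation=cv2.INTER_NEAREST))
cv2.imwrite('pics/cans.png',cv2.resize(np.vstack([np.hstack(T[:2]),np.hstack(T[2:])]),(600,600)))
```

```text
(no output)
```

View pics/cans.png

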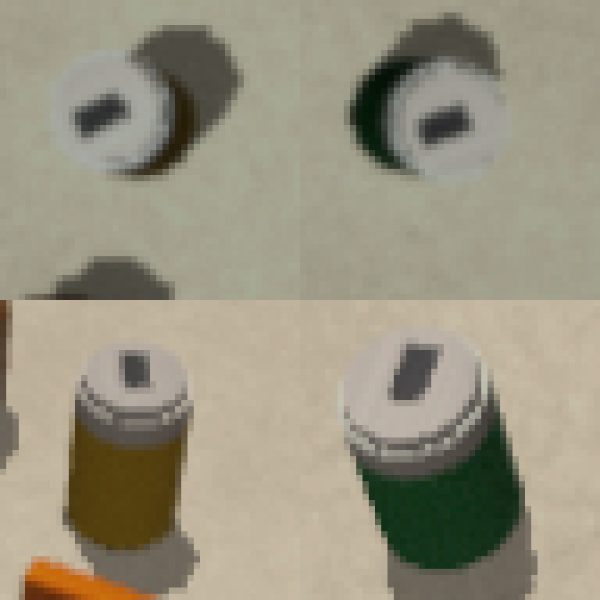

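Run:
```python
from h import *
d=load('top0'); s=load('scene0')
for n,a,b in [('y',(202.1,197.1),(328.9,176.8)),('g',(388.2,244),(177.7,293.1))]:
    print(n,onz(d,*a,90).round(1),onz(s,*b,90).round(1))
from fit import sol,W
print('stand',np.round(W(sol.x,(-53,-70,65)),1))
```

```text
y [587.5 229.9  90. ] [585.  230.8  90. ]
g [ 456.5 -279.8   90. ] [ 457.  -281.1   90. ]
stand [ 544.8 -109.2   65. ]
```

Both cameras agree on the lids: yellow at (586.5, 230.3), green at (457, -280.5). The dispenser is at (595, -37), yaw 0.039. First I square the jaw to the dispenser, then hover over the yellow can.

```bash
python3 -m handwheel '{"slide":[[0,0,0],[0,0,0],[0,0,0],[0,0,0],[0,0,0],[0,0,0],[0,0,0]],"turn":[[0,0,9.41],[0,0,9.41],[0,0,9.41],[0,0,9.41],[0,0,9.41],[0,0,9.41],[0,0,9.41]],"jaw":[0,0,0,0,0,0,0]}'
python3 -m handwheel '{"slide":[[-36.3,33.9,8],[-36.3,33.9,8],[-36.3,33.9,8],[-36.3,33.9,8],[-36.3,33.9,8],[-36.3,33.9,8],[-36.3,33.9,8],[-36.3,33.9,8],[-36.3,33.9,8],[-36.3,33.9,8],[0,0,0]],"turn":[[0,0,0],[0,0,0],[0,0,0],[0,0,0],[0,0,0],[0,0,0],[0,0,0],[0,0,0],[0,0,0],[0,0,0],[0,0,0]],"jaw":[0,0,0,0,0,0,0,0,0,0,0]}'
cat >> h.py <<'E'
def st():
    o=r.get_obs(); from scipy.spatial.transform import Rotation as R
    M=R.from_quat(o['tool_rot']).as_matrix()
    print('t',round(o['time_s'],2),'tcp',np.round(o['eef_pos'],1),'psi',round(np.degrees(np.arctan2(M[1,1],M[0,1])),2),'tz',M[:,2].round(3),'F',np.round(o['ft_force'],1),'w',round(o['grip_width'],1)); return o,M
def to(x,y,z=None):
    o,M=st(); p=o['eef_pos']; e=np.array([x,y,p[2] if z is None else z])-p; print('slide total',(M.T@e).round(1))
E
python3 -c "
from h import *
to(586.5,230.3,58); snap('wrist','w1')"
```

```text
time_s: 1.02
eef_pos: [233.3, 579.6, 233.2]
tool_rot: [0.695, 0.719, -0.0, 0.0]
ft_force: [-0.7, 0.5, 0.4]
grip_width: 87.0
time_s: 2.4
eef_pos: [588.2, 225.0, 152.4]
tool_rot: [0.696, 0.718, -0.001, 0.001]
ft_force: [-0.9, 0.4, -0.0]
grip_width: 86.9
t 2.4 tcp [588.2 225.  152.4] psi 1.81 tz [-0.    -0.003 -1.   ] F [-0.9  0.4 -0. ] w 86.9
slide total [ 5.7 -1.5 94.4]
```

View pics/w1.png

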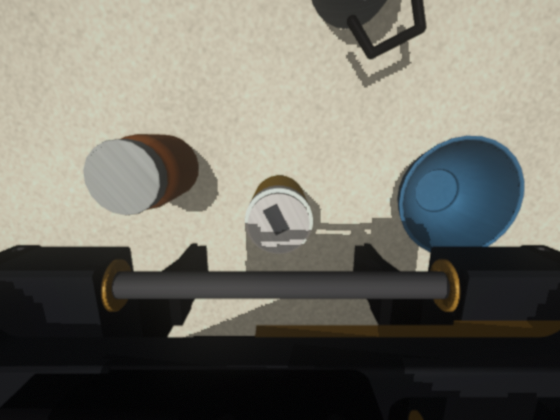

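The wrist view shows the yellow lid at (279,217), roughly centred between the fingers. I'll check that against the calibration.

```bash
python3 -c "
from h import *
d=load('w1');print(onz(d,279,219,90).round(1))"
python3 -m handwheel '{"slide":[[5.7,-1.5,15],[0,0,26],[0,0,26],[0,0,20],[0,0,7],[0,0,0],[0,0,0],[0,0,0],[0,0,0],[0,0,0]],"turn":[[0,0,0],[0,0,0],[0,0,0],[0,0,0],[0,0,0],[0,0,0],[0,0,0],[0,0,0],[0,0,0],[0,0,0]],"jaw":[0,0,0,0,0,0,110,140,140,140]}' 25
python3 -c "
from h import *
st()"
```

```text
[587.4 235.6  90. ]
time_s: 3.7
eef_pos: [584.6, 235.8, 59.8]
tool_rot: [0.693, 0.721, 0.0, 0.0]
ft_force: [2.6, 0.2, 1.8]
grip_width: 55.1
t 3.7 tcp [584.6 235.8  59.8] psi 2.2 tz [ 0.001  0.    -1.   ] F [2.6 0.2 1.8] w 55.1
```

```bash
python3 -m handwheel '{"slide":[[0,0,0],[0,0,0]],"turn":[[0,0,0],[0,0,0]],"jaw":[160,160]}' 25
python3 -m handwheel '{"slide":[[0,0,-10],[0,0,-30],[0,0,-40],[0,0,-40],[0,0,-10],[0,0,0]],"turn":[[0,0,0],[0,0,0],[0,0,0],[0,0,0],[0,0,0],[0,0,0]],"jaw":[160,160,160,160,160,160]}' 25
python3 -c "
from h import *
to(544.8,-109.2); snap('wrist','w2')"
```

```text
time_s: 3.95
eef_pos: [584.7, 235.8, 59.8]
tool_rot: [0.693, 0.721, 0.0, 0.0]
ft_force: [0.9, 0.0, 1.2]
grip_width: 52.3
time_s: 4.7
eef_pos: [584.2, 235.7, 189.4]
tool_rot: [0.693, 0.721, 0.0, -0.0]
ft_force: [-0.1, 0.2, -1.7]
grip_width: 52.6
t 4.7 tcp [584.2 235.7 189.4] psi 2.21 tz [-0.  0. -1.] F [-0.1  0.2 -1.7] w 52.6
slide total [-3.432e+02 -5.260e+01 -1.000e-01]
```

View pics/w2.png

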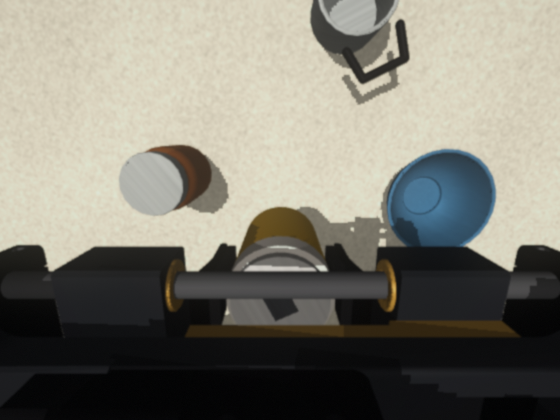

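The can is held between the pads (52.6 mm) and hangs square. Next I carry it over the deck to dispenser (-53, -70).

```bash
python3 -m handwheel '{"slide":[[-20,-18,0],[-35,-18,0],[-40,-16.6,0],[-40,0,0],[-40,0,0],[-40,0,0],[-40,0,0],[-40,0,0],[-30,0,0],[-18.2,0,0],[0,0,0],[0,0,0]],"turn":[[0,0,0],[0,0,0],[0,0,0],[0,0,0],[0,0,0],[0,0,0],[0,0,0],[0,0,0],[0,0,0],[0,0,0],[0,0,0],[0,0,0]],"jaw":[160,160,160,160,160,160,160,160,160,160,160,160]}' 25
python3 -c "
from h import *
to(544.8,-109.2,125.3);snap('scene','s2');snap('top','t2')"
```

```text
time_s: 6.25
eef_pos: [544.6, -108.0, 188.6]
tool_rot: [0.693, 0.721, -0.0, -0.001]
ft_force: [0.7, 0.4, -1.5]
grip_width: 52.9
t 6.25 tcp [ 544.6 -108.   188.6] psi 2.26 tz [-0.002  0.    -1.   ] F [ 0.7  0.4 -1.5] w 52.9
slide total [-1.2  0.2 63.3]
```

View pics/s2.png

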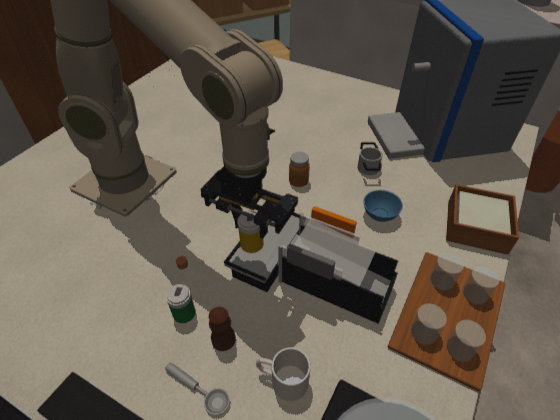

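The can hangs upright over the deck, at about (250,235) in the picture. I lower it until it touches.

```bash
python3 -m handwheel '{"slide":[[0,0,20],[0,0,25],[0,0,14],[0,0,3],[0,0,0]],"turn":[[0,0,0],[0,0,0],[0,0,0],[0,0,0],[0,0,0]],"jaw":[160,160,160,160,160]}' 25
python3 -m handwheel '{"slide":[[0,0,1],[0,0,1]],"turn":[[0,0,0],[0,0,0]],"jaw":[160,160]}' 25
```

```text
time_s: 6.98
eef_pos: [545.3, -109.2, 128.0]
tool_rot: [0.693, 0.721, 0.0, 0.0]
ft_force: [-0.3, -0.1, -1.3]
grip_width: 52.4
time_s: 7.22
eef_pos: [545.3, -109.3, 126.0]
tool_rot: [0.693, 0.721, 0.0, 0.0]
ft_force: [-0.6, -0.1, -2.3]
grip_width: 52.8
```

```bash
python3 -m handwheel '{"slide":[[0,0,1],[0,0,0],[0,0,0],[0,0,0]],"turn":[[0,0,0],[0,0,0],[0,0,0],[0,0,0]],"jaw":[160,70,70,70]}' 25
python3 -m handwheel '{"slide":[[0,0,-10],[0,0,-30],[0,0,-20],[0,0,0]],"turn":[[0,0,0],[0,0,0],[0,0,0],[0,0,0]],"jaw":[70,70,70,70]}' 25
python3 -c "
from h import *
st();snap('wrist','w3');snap('scene','s3')"
```

```text
time_s: 7.72
eef_pos: [545.1, -109.3, 124.6]
tool_rot: [0.693, 0.721, 0.0, 0.0]
ft_force: [-0.2, -0.8, 0.9]
grip_width: 62.8
time_s: 8.22
eef_pos: [546.0, -109.5, 186.5]
tool_rot: [0.693, 0.72, 0.001, 0.001]
ft_force: [-0.2, 0.4, -1.0]
grip_width: 63.0
t 8.22 tcp [ 546.  -109.5  186.5] psi 2.19 tz [ 0.003  0.    -1.   ] F [-0.2  0.4 -1. ] w 63.0
```

View pics/w3.png

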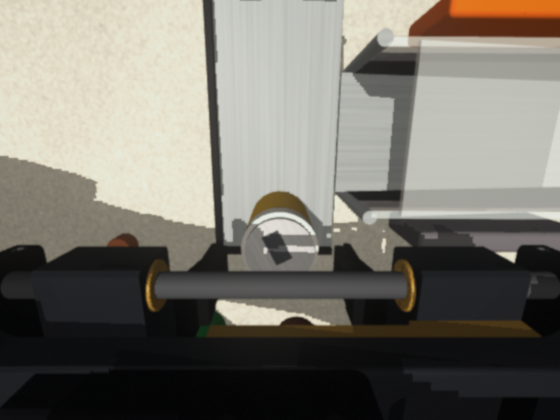

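View pics/s3.png

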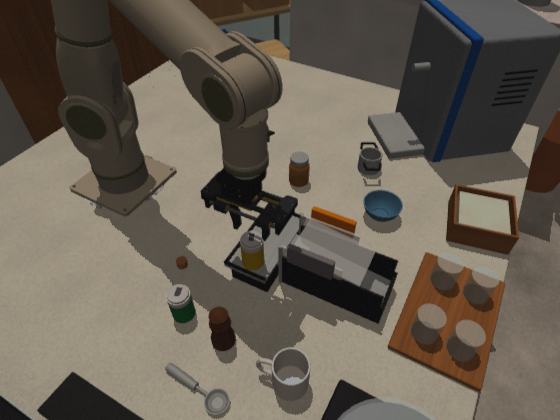

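The yellow can stands on the deck, lid at about (281,240) in the wrist view. This same view lets me check the dispenser pose and the can's position on it.

Run:
```python
from h import *
from fit import sol,W
d=load('w3')
def inv(p,w):
    c,n=np.cos(p[2]),np.sin(p[2]); e=np.array(w[:2])-p[:2]; return (c*e[0]+n*e[1],-n*e[0]+c*e[1])
for n,uv,z in [('post+ (12,56)',(386,38),140),('post-',(370,217),140),('lid',(280,244),155),('sill',(342,100),65),('sill',(335,180),65),('lipout',(208,100),72)]:
    print(n,np.round(inv(sol.x,onz(d,*uv,z)),1))
print(proj(d,W(sol.x,(-53,-70,155))))
```

```text
post+ (12,56) [12.3 57.7]
post- [ 11.5 -53.6]
lid [-51.4 -68. ]
sill [ 2.8 31.5]
sill [  0.1 -38.3]
lipout [-112.1   30.6]
(np.float64(277.5140208973219), np.float64(246.89951966789442))
```

Measured pose holds within about 2 mm. Next I go to the can's right side with the fingers 30 mm apart, as a two-point cradle, and topple it toward +y.

```bash
python3 -m handwheel '{"slide":[[-25,-0.5,0],[-30,0,0],[0,0,18],[0,0,18],[0,0,1],[0,0,0]],"turn":[[0,0,0],[0,0,0],[0,0,0],[0,0,0],[0,0,0],[0,0,0]],"jaw":[165,165,165,165,165,165]}' 25
python3 -c "
from h import *
st();snap('wrist','w4')"
```

```text
time_s: 9.07
eef_pos: [546.7, -163.5, 147.4]
tool_rot: [0.693, 0.721, -0.0, -0.0]
ft_force: [-0.6, -0.2, 0.9]
grip_width: 30.9
t 9.07 tcp [ 546.7 -163.5  147.4] psi 2.26 tz [-0.  0. -1.] F [-0.6 -0.2  0.9] w 30.9
```

View pics/w4.png

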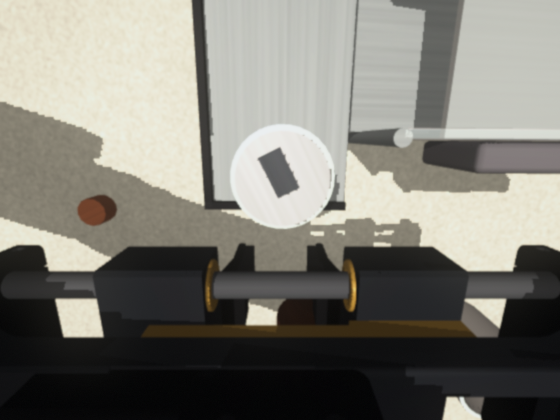

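The can (lid at (283,176)) is centred on the finger pair. I push it over.

```bash
python3 -m handwheel '{"slide":[[18,0,0],[7,0,0],[7,0,0],[8,0,0],[8,0,0],[8,0,0],[8,0,0],[6,0,0]],"turn":[[0,0,0],[0,0,0],[0,0,0],[0,0,0],[0,0,0],[0,0,0],[0,0,0],[0,0,0]],"jaw":[165,165,165,165,165,165,165,165]}' 25
python3 -c "
from h import *
st();snap('scene','s5');snap('wrist','w5')"
```

```text
time_s: 10.12
eef_pos: [543.8, -93.5, 147.3]
tool_rot: [0.693, 0.721, -0.0, -0.0]
ft_force: [-0.2, 0.3, 1.3]
grip_width: 31.0
t 10.12 tcp [543.8 -93.5 147.3] psi 2.22 tz [-0.  0. -1.] F [-0.2  0.3  1.3] w 31.0
```

View pics/w5.png

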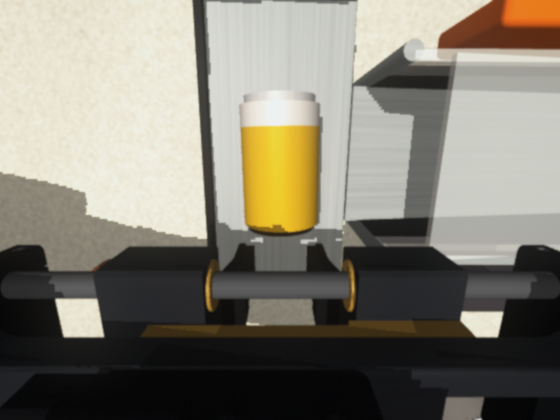

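View pics/s5.png

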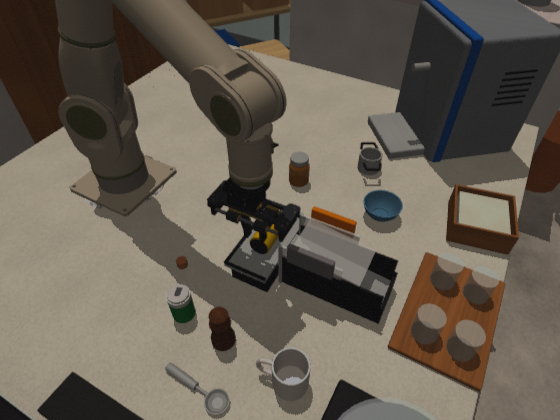

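The can lies square on the deck, lid toward +y (orange side), spanning cols 241–319 and rows about 95–230. I measure its centre and refit the dispenser from the wrist views.

Run:
```python
from h import *
d=load('w5')
im=d['img'][70:250,190:450,::-1]; cv2.imwrite('pics/w5c.png',cv2.resize(cv2.convertScaleAbs(im,alpha=1.0),None,fx=3,fy=3,interpolation=cv2.INTER_CUBIC))
print(ray(d,280,210)[0])
```

```text
[541.59539319 -22.3289218  298.66649089]
```

View pics/w5c.png

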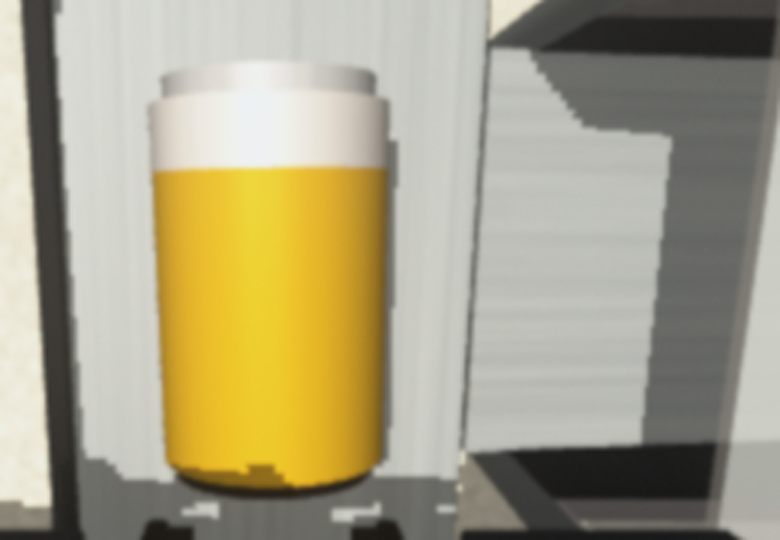

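Run:
```python
from h import *
from fit import sol,W
d=load('w5')
def inv(p,w):
    c,n=np.cos(p[2]),np.sin(p[2]); e=np.array(w[:2])-p[:2]; return np.round((c*e[0]+n*e[1],-n*e[0]+c*e[1]),1)
K=lambda a,b:(190+(a+.5)/3-.5,70+(b+.5)/3-.5)
for n,a,z in [('lid',(268,60),115.5),('base',(272,493),115.5),('L1',(153,170),92),('L2',(165,440),92),('R1',(388,170),92),('R2',(383,440),92),
 ('sill1',(491,50),65),('sill2',(463,450),65),('lip1',(22,50),72),('lip2',(50,450),72),('wall+ foot at 12',(491,45),65),('wall-',(469,452),65)]:
    w=onz(d,*K(*a),z); print(n,w.round(1),inv(sol.x,w))
print('post+',inv(sol.x,onz(d,413,48,140)))
```

```text
lid [539.7   4.3 115.5] [-53.7  43.6]
base [544.  -83.6 115.5] [-52.7 -44.4]
L1 [514.6 -16.3  92. ] [-79.6  24. ]
L2 [517.8 -78.9  92. ] [-78.7 -38.7]
R1 [567.3 -14.1  92. ] [-26.8  24.1]
R2 [570.8 -76.8  92. ] [-25.8 -38.6]
sill1 [593.8  16.1  65. ] [ 0.8 53.3]
sill2 [596.8 -85.9  65. ] [ -0.1 -48.7]
lip1 [480.7  10.4  72. ] [-112.4   52. ]
lip2 [484.9 -88.4  72. ] [-112.1  -46.9]
wall+ foot at 12 [593.7  17.2  65. ] [ 0.8 54.4]
wall- [598.5 -86.4  65. ] [  1.6 -49.3]
post+ [11.4 58.9]
```

In the same wrist view the chute floor runs from -48.9 to +53.7 and the can's middle is at -0.4. That puts the can about 2.8 mm right of centre, square within about 1°. I'll grip it lying down, shift it 3 mm left and square it before feeding.

```bash
python3 -c "
from h import *
to(542,-39.6,88)"
python3 -m handwheel '{"slide":[[0,0,-10],[20,0,-5],[34,0,0],[0,0,0],[0,0,25],[0,0,25],[0,0,20],[0,0,4],[0,0,0]],"turn":[[0,0,0],[0,0,0],[0,0,0],[0,0,0],[0,0,0],[0,0,0],[0,0,0],[0,0,0],[0,0,0]],"jaw":[35,35,35,35,35,35,35,35,35]}' 10
python3 -c "
from h import *
to(542,-39.6,88)"
```

```text
t 10.22 tcp [543.9 -93.4 147.4] psi 2.26 tz [-0.  0. -1.] F [0.3 0.7 0.1] w 31.2
slide total [53.8  0.2 59.4]
time_s: 11.35
eef_pos: [542.1, -40.9, 89.2]
tool_rot: [0.694, 0.72, 0.0, 0.0]
ft_force: [0.4, 0.3, 0.1]
grip_width: 74.9
t 11.35 tcp [542.1 -40.9  89.2] psi 2.16 tz [ 0. -0. -1.] F [0.4 0.3 0.1] w 74.9
slide total [ 1.4 -0.1  1.2]
```

```bash
python3 -m handwheel '{"slide":[[0,0,0],[0,0,0],[0,0,0],[3,3,-1.5],[0,6,0],[0,6,0],[0,0,1.5],[0,0,0]],"turn":[[0,0,0],[0,0,0],[0,0,0],[0,0,0],[0,0,0],[0,0,0],[0,0,0],[0,0,0]],"jaw":[130,160,160,160,160,160,160,160]}' 10
python3 -c "
from h import *
st();snap('wrist','w6')"
```

```text
time_s: 12.35
eef_pos: [557.4, -36.7, 88.8]
tool_rot: [0.693, 0.721, 0.0, 0.0]
ft_force: [1.9, 0.3, 0.4]
grip_width: 52.9
t 12.35 tcp [557.4 -36.7  88.8] psi 2.2 tz [ 0.001  0.    -1.   ] F [1.9 0.3 0.4] w 52.9
```

View pics/w6.png

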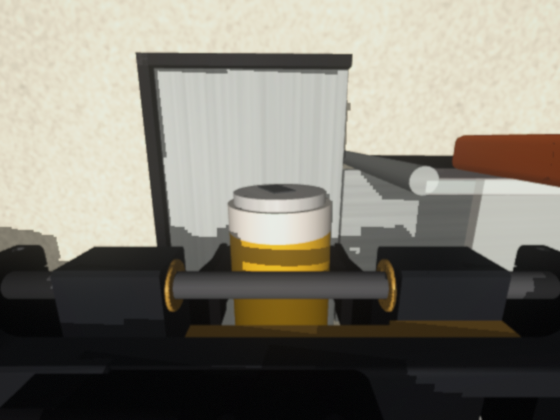

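```bash
python3 -m handwheel '{"slide":[[0,0,0],[0,0,0],[0,0,-8],[0,0,-30],[0,0,-40],[0,0,0],[0,0,0]],"turn":[[0,0,0],[0,0,0],[0,0,0],[0,0,0],[0,0,0],[0,0,0],[0,0,0]],"jaw":[70,70,70,70,70,70,70]}' 10
python3 -c "
from h import *
st();snap('wrist','w7')"
```

```text
time_s: 13.28
eef_pos: [556.5, -36.7, 166.3]
tool_rot: [0.693, 0.721, 0.0, -0.0]
ft_force: [-0.4, 0.4, -1.3]
grip_width: 62.9
t 13.28 tcp [556.5 -36.7 166.3] psi 2.2 tz [-0.  0. -1.] F [-0.4  0.4 -1.3] w 62.9
```

View pics/w7.png

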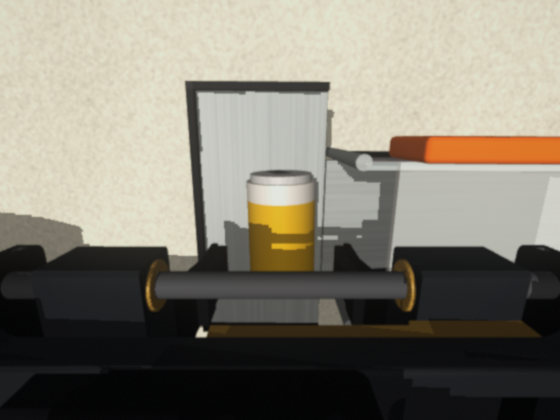

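The can stayed put and square when released. Next I rotate the jaw across the chute and go behind the can, fingers about 50 mm apart.

```bash
python3 -m handwheel '{"slide":[[0,0,0],[0,0,0],[0,0,0],[0,0,0],[0,0,0],[0,0,0],[0,0,0],[0,0,0],[0,0,0],[-20,0,0],[-30,0,0],[0,0,0],[0,0,0]],"turn":[[0,0,10],[0,0,10],[0,0,10],[0,0,10],[0,0,10],[0,0,10],[0,0,10],[0,0,10],[0,0,10],[0,0,0],[0,0,0],[0,0,0],[0,0,0]],"jaw":[108,108,108,108,108,108,108,108,108,108,108,108,108]}' 20
python3 -c "
from h import *
from fit import *
st();snap('wrist','w8');print(W(sol.x,(-88,2.4,0)))"
```

```text
time_s: 14.95
eef_pos: [506.9, -38.4, 166.2]
tool_rot: [1.0, 0.019, -0.0, -0.0]
ft_force: [0.5, 0.7, 0.7]
grip_width: 50.5
t 14.95 tcp [506.9 -38.4 166.2] psi -87.78 tz [-0.  0. -1.] F [0.5 0.7 0.7] w 50.5
[np.float64(506.99953137093706), np.float64(-38.21093074842743), 0]
```

View pics/w8.png

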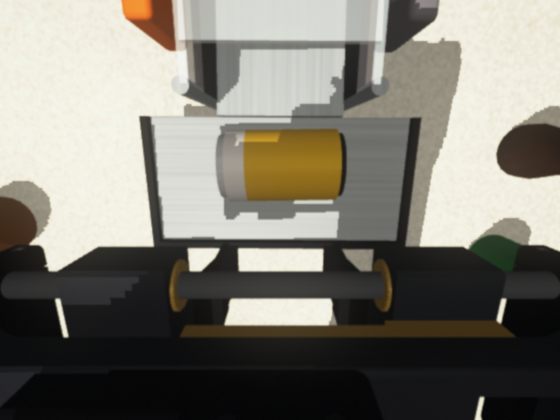

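The can lies centred: cols 217–346 against the chute floor's 216–345. I lower behind it and push it over the sill.

```bash
python3 -m handwheel '{"slide":[[0,0,25],[0,0,30],[0,0,18],[0,0,2],[0,0,0]],"turn":[[0,0,0],[0,0,0],[0,0,0],[0,0,0],[0,0,0]],"jaw":[108,108,108,108,108]}' 20
python3 -m handwheel '{"slide":[[8,0,0],[6,0,0],[8,0,0],[10,0,0],[10,0,0],[10,0,0],[10,0,0],[8,0,0],[5,0,0],[0,0,0]],"turn":[[0,0,0],[0,0,0],[0,0,0],[0,0,0],[0,0,0],[0,0,0],[0,0,0],[0,0,0],[0,0,0],[0,0,0]],"jaw":[108,108,108,108,108,108,108,108,108,108]}' 20
python3 -c "
from h import *
st();snap('wrist','w9');snap('top','t9')"
```

```text
time_s: 15.62
eef_pos: [507.3, -38.8, 92.1]
tool_rot: [1.0, 0.019, 0.0, 0.0]
ft_force: [-0.2, -0.5, 0.1]
grip_width: 49.7
time_s: 16.88
eef_pos: [581.9, -35.9, 91.5]
tool_rot: [1.0, 0.019, -0.0, 0.0]
ft_force: [0.4, -0.2, 1.2]
grip_width: 50.1
t 16.88 tcp [581.9 -35.9  91.5] psi -87.81 tz [-0. -0. -1.] F [ 0.4 -0.2  1.2] w 50.1
```

View pics/w9.png

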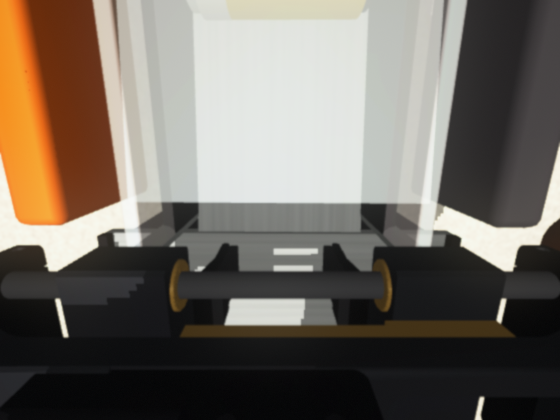

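The can is rolling squarely under the roof, its edge at row ~15. I back off, rise and head to the green can; a check of the top view follows.

```bash
python3 -m handwheel '{"slide":[[-20,0,0],[-20,0,-20],[0,0,-40],[0,0,-40],[0,0,0],[0,0,0]],"turn":[[0,0,0],[0,0,0],[0,0,0],[0,0,0],[0,0,0],[0,0,0]],"jaw":[50,0,0,0,0,0]}' 20
python3 -c "
from h import *
d=snap('top','t10');s=snap('scene','s10');to(456.8,-280.4,190)
a=cv2.resize(d['img'][90:240,230:380,::-1],None,fx=2.6,fy=2.6,interpolation=cv2.INTER_CUBIC);b=cv2.resize(s['img'][190:340,260:410,::-1],None,fx=2.6,fy=2.6,interpolation=cv2.INTER_CUBIC)
cv2.imwrite('pics/c10.png',cv2.convertScaleAbs(np.hstack([a,b]),alpha=1.5))"
```

```text
time_s: 17.73
eef_pos: [541.3, -37.2, 191.0]
tool_rot: [1.0, 0.019, -0.0, -0.0]
ft_force: [-0.1, 1.3, -0.7]
grip_width: 86.7
t 17.82 tcp [541.  -37.2 190.4] psi -87.8 tz [-0.002 -0.    -1.   ] F [ 0.6  0.3 -0.6] w 86.4
slide total [-93.5 239.7   0.6]
```

View pics/c10.png

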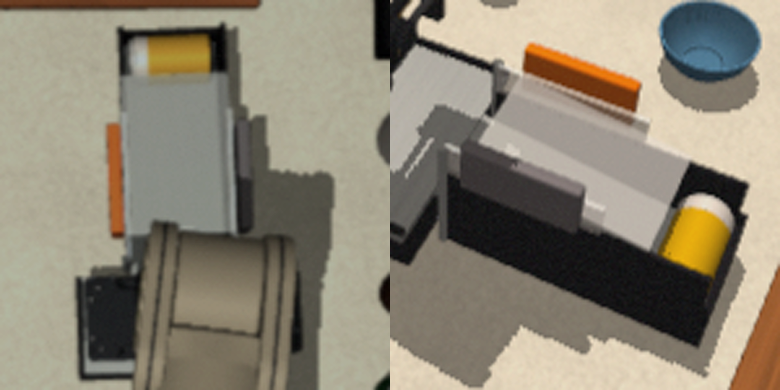

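The yellow can lies at the end stop, lid toward the orange side. Now the green can: hover and look.

```bash
python3 -m handwheel '{"slide":[[-15.6,40,5],[-15.6,40,6],[-15.6,40,6],[-15.6,40,6],[-15.6,40,6],[-15.6,40,6],[0,0,0],[0,0,0]],"turn":[[0,0,0],[0,0,0],[0,0,0],[0,0,0],[0,0,0],[0,0,0],[0,0,0],[0,0,0]],"jaw":[0,0,0,0,0,0,0,0]}' 20
python3 -c "
from h import *
snap('wrist','w11');to(456.8,-280.4,60)"
```

```text
time_s: 18.82
eef_pos: [457.2, -280.2, 155.8]
tool_rot: [1.0, 0.019, -0.001, -0.0]
ft_force: [0.6, 0.3, 0.2]
grip_width: 87.5
t 18.88 tcp [ 457.6 -279.7  156. ] psi -87.73 tz [-0.001  0.001 -1.   ] F [ 1.2  0.5 -0.1] w 87.5
slide total [-0.8  0.7 96. ]
```

View pics/w11.png

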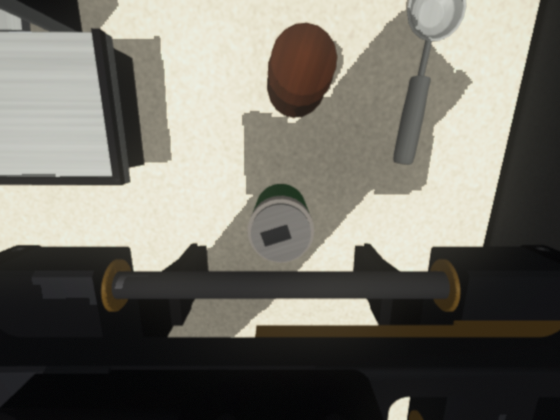

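```bash
python3 -c "
from h import *
print(onz(load('w11'),281,231,90))"
python3 -m handwheel '{"slide":[[0,0,26],[0,0,30],[0,0,26],[0,0,12],[0,0,2],[0,0,0],[0,0,0],[0,0,0],[0,0,0],[0,0,0]],"turn":[[0,0,0],[0,0,0],[0,0,0],[0,0,0],[0,0,0],[0,0,0],[0,0,0],[0,0,0],[0,0,0],[0,0,0]],"jaw":[0,0,0,0,0,0,120,160,160,160]}' 25
python3 -m handwheel '{"slide":[[0,0,0],[0,0,-10],[0,0,-30],[0,0,-40],[0,0,-40],[0,0,-10],[0,0,0]],"turn":[[0,0,0],[0,0,0],[0,0,0],[0,0,0],[0,0,0],[0,0,0],[0,0,0]],"jaw":[160,160,160,160,160,160,160]}' 25
python3 -c "
from h import *
st();snap('wrist','w12')"
```

```text
[ 458.18525091 -281.08385998   90.        ]
time_s: 20.12
eef_pos: [457.5, -280.7, 60.6]
tool_rot: [1.0, 0.019, 0.0, -0.0]
ft_force: [0.7, -0.1, 0.3]
grip_width: 54.9
time_s: 21.0
eef_pos: [457.4, -280.6, 190.5]
tool_rot: [1.0, 0.019, 0.0, -0.0]
ft_force: [1.0, 0.2, -2.7]
grip_width: 52.6
t 21.0 tcp [ 457.4 -280.6  190.5] psi -87.79 tz [ 0.001  0.    -1.   ] F [ 1.   0.2 -2.7] w 52.6
```

View pics/w12.png

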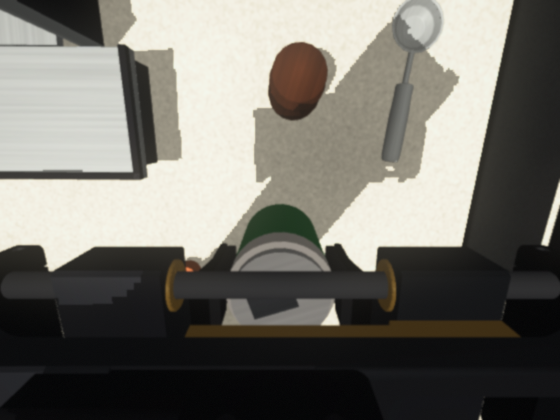

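Held square. I turn the jaw back along the chute and carry the can to the deck, 2.5 mm further left than last time.

```bash
python3 -m handwheel '{"slide":[[0,0,0],[0,0,0],[0,0,0],[0,0,0],[0,0,0],[0,0,0],[0,0,0],[0,0,0],[0,0,0],[20,12,0],[35,20,0],[40,22,0],[40,22,0],[25,12,0],[10.3,6,0],[0,0,0],[0,0,0]],"turn":[[0,0,-10],[0,0,-10],[0,0,-10],[0,0,-10],[0,0,-10],[0,0,-10],[0,0,-10],[0,0,-10],[0,0,-10],[0,0,0],[0,0,0],[0,0,0],[0,0,0],[0,0,0],[0,0,0],[0,0,0],[0,0,0]],"jaw":[160,160,160,160,160,160,160,160,160,160,160,160,160,160,160,160,160]}' 25
python3 -c "
from h import *
to(544.8,-106.8,126)"
```

```text
time_s: 23.18
eef_pos: [544.1, -108.7, 190.2]
tool_rot: [0.694, 0.72, -0.0, -0.0]
ft_force: [0.2, -0.1, -1.9]
grip_width: 52.6
t 23.18 tcp [ 544.1 -108.7  190.2] psi 2.08 tz [-0.001 -0.    -1.   ] F [ 0.2 -0.1 -1.9] w 52.6
slide total [ 1.9  0.8 64.2]
```

```bash
python3 -m handwheel '{"slide":[[0,0,20],[0,0,25],[0,0,14],[0,0,4],[0,0,0]],"turn":[[0,0,0],[0,0,0],[0,0,0],[0,0,0],[0,0,0]],"jaw":[160,160,160,160,160]}' 25
python3 -c "
from h import *
to(544.8,-106.8,125.5)"
```

```text
time_s: 23.8
eef_pos: [545.0, -107.3, 128.0]
tool_rot: [0.694, 0.72, 0.0, 0.0]
ft_force: [0.1, -0.3, -2.3]
grip_width: 52.7
t 23.8 tcp [ 545.  -107.3  128. ] psi 2.17 tz [ 0. -0. -1.] F [ 0.1 -0.3 -2.3] w 52.7
slide total [ 0.5 -0.1  2.5]
```

```bash
python3 -m handwheel '{"slide":[[0.5,0,1],[0,0,1],[0,0,0.7],[0,0,0],[0,0,0],[0,0,0]],"turn":[[0,0,0],[0,0,0],[0,0,0],[0,0,0],[0,0,0],[0,0,0]],"jaw":[160,160,160,70,70,70]}' 25
python3 -m handwheel '{"slide":[[0,0,-10],[0,0,-30],[0,0,-20],[-25,0,0],[-30,0,0],[0,0,18],[0,0,18],[0,0,1],[0,0,0]],"turn":[[0,0,0],[0,0,0],[0,0,0],[0,0,0],[0,0,0],[0,0,0],[0,0,0],[0,0,0],[0,0,0]],"jaw":[70,70,70,165,165,165,165,165,165]}' 25
python3 -c "
from h import *
st();snap('wrist','w13')"
```

```text
time_s: 24.55
eef_pos: [544.8, -106.5, 124.8]
tool_rot: [0.693, 0.721, 0.0, 0.0]
ft_force: [1.1, 0.3, 0.3]
grip_width: 62.2
time_s: 25.68
eef_pos: [547.0, -160.8, 147.8]
tool_rot: [0.693, 0.721, -0.0, -0.0]
ft_force: [0.1, -0.5, -0.4]
grip_width: 30.9
t 25.68 tcp [ 547.  -160.8  147.8] psi 2.25 tz [-0.  0. -1.] F [ 0.1 -0.5 -0.4] w 30.9
```

View pics/w13.png

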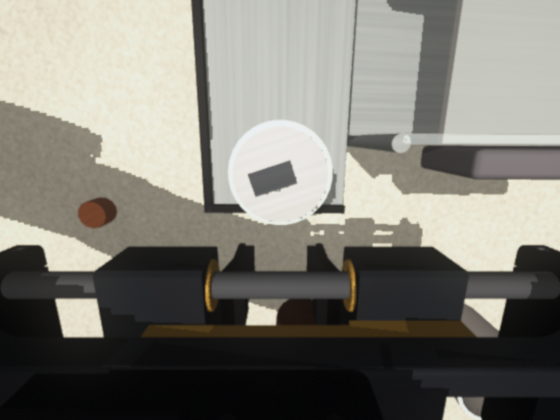

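The green can stands centred on the finger pair (lid at (280,172)), just as the yellow one did. Same topple.

```bash
python3 -m handwheel '{"slide":[[18,0,0],[7,0,0],[7,0,0],[8,0,0],[8,0,0],[8,0,0],[8,0,0],[6,0,0]],"turn":[[0,0,0],[0,0,0],[0,0,0],[0,0,0],[0,0,0],[0,0,0],[0,0,0],[0,0,0]],"jaw":[165,165,165,165,165,165,165,165]}' 25
python3 -c "
from h import *
st();d=snap('wrist','w14')
im=d['img'][70:250,190:450,::-1]; cv2.imwrite('pics/w14c.png',cv2.resize(im,None,fx=3,fy=3,interpolation=cv2.INTER_CUBIC))"
```

```text
time_s: 26.72
eef_pos: [544.1, -90.7, 147.6]
tool_rot: [0.693, 0.721, -0.0, -0.0]
ft_force: [0.0, 0.6, -0.3]
grip_width: 30.7
t 26.73 tcp [544.1 -90.7 147.6] psi 2.23 tz [-0.  0. -1.] F [ 0.   0.6 -0.3] w 30.7
```

View pics/w14c.png

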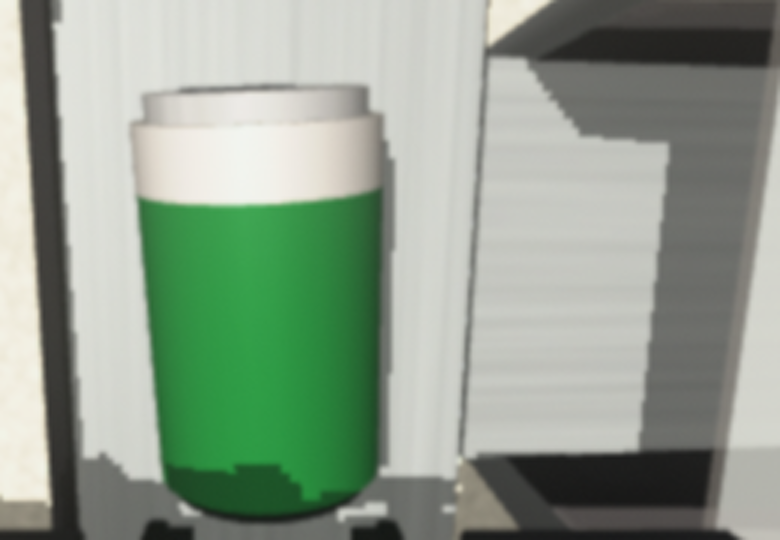

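The lid end looks slightly larger than the base end, so the can may still be falling. I let a little time pass and look again.

```bash
python3 -m handwheel '{"slide":[[0,0,-8],[0,0,-7]],"turn":[[0,0,0],[0,0,0]],"jaw":[165,165]}' 25
python3 -c "
from h import *
st();d=snap('wrist','w15')
im=d['img'][70:250,190:450,::-1]; cv2.imwrite('pics/w15c.png',cv2.resize(im,None,fx=3,fy=3,interpolation=cv2.INTER_CUBIC))"
```

```text
time_s: 27.02
eef_pos: [544.3, -91.9, 163.6]
tool_rot: [0.694, 0.72, 0.0, 0.0]
ft_force: [-0.3, -0.3, -0.2]
grip_width: 31.0
t 27.02 tcp [544.3 -91.9 163.6] psi 2.17 tz [ 0. -0. -1.] F [-0.3 -0.3 -0.2] w 31.0
```

View pics/w15c.png

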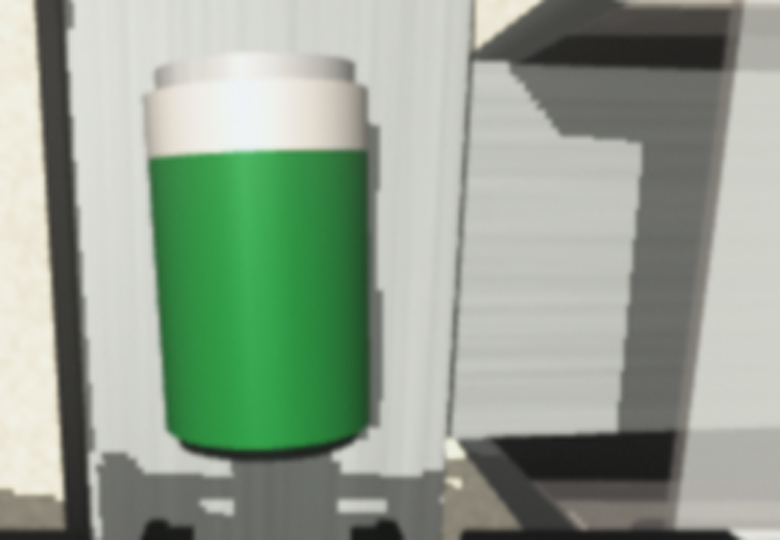

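Run:
```python
from h import *
from fit import sol,W
d=load('w15')
def inv(p,w):
    c,n=np.cos(p[2]),np.sin(p[2]); e=np.array(w[:2])-p[:2]; return np.round((c*e[0]+n*e[1],-n*e[0]+c*e[1]),1)
K=lambda a,b:(190+(a+.5)/3-.5,70+(b+.5)/3-.5)
for n,a,z in [('lid',(255,52),115.5),('base',(267,458),115.5),('L1',(149,158),92),('L2',(165,410),92),('R1',(368,150),92),('R2',(367,410),92),
 ('wall+',(473,62),65),('wall-',(452,438),65)]:
    w=onz(d,*K(*a),z); print(n,w.round(1),inv(sol.x,w))
```

```text
lid [537.4   8.9 115.5] [-55.8  48.3]
base [543.2 -79.5 115.5] [-53.4 -40.3]
L1 [512.1 -12.2  92. ] [-81.8  28.2]
L2 [516.4 -74.4  92. ] [-80.  -34.1]
R1 [564.8  -8.3  92. ] [-29.1  30.1]
R2 [568.8 -72.4  92. ] [-27.5 -34.2]
wall+ [593.7  16.3  65. ] [ 0.8 53.6]
wall- [597.6 -86.1  65. ] [  0.7 -48.9]
```

Lying square to about 1.6°, middle 1.6 mm left of the chute's centre. As before I grip it, square it, shift 1.5 mm right and 15 mm forward, and release.

```bash
python3 -m handwheel '{"slide":[[25,-1.5,0],[30,0,0],[0,0,0],[0,0,25],[0,0,25],[0,0,20],[0,0,4],[0,0,0],[0,0,0],[0,0,0]],"turn":[[0,0,0],[0,0,0],[0,0,0],[0,0,0],[0,0,0],[0,0,0],[0,0,0],[0,0,0],[0,0,0],[0,0,0]],"jaw":[35,35,35,35,35,35,35,35,130,160]}' 10
python3 -m handwheel '{"slide":[[0,0,0],[0,0,0],[-1.5,4,-1.5],[0,7,0],[0,6,0],[0,0,1.5],[0,0,0],[0,0,0],[0,0,0],[0,0,-8],[0,0,-30],[0,0,-40],[0,0,0],[0,0,0]],"turn":[[0,0,0],[0,0,0],[0,0,0],[0,0,0],[0,0,0],[0,0,0],[0,0,0],[0,0,0],[0,0,0],[0,0,0],[0,0,0],[0,0,0],[0,0,0],[0,0,0]],"jaw":[160,160,160,160,160,160,160,70,70,70,70,70,70,70]}' 10
python3 -c "
from h import *
from fit import *
st();snap('wrist','w16');to(*W(sol.x,(-88,2.4,0))[:2])"
```

```text
time_s: 28.32
eef_pos: [541.0, -36.6, 89.5]
tool_rot: [0.693, 0.721, 0.001, 0.0]
ft_force: [0.1, -0.5, -0.1]
grip_width: 62.2
time_s: 30.08
eef_pos: [557.4, -37.3, 166.6]
tool_rot: [0.693, 0.721, 0.0, -0.0]
ft_force: [0.3, -0.2, -0.4]
grip_width: 63.1
t 30.07 tcp [557.4 -37.3 166.6] psi 2.2 tz [-0.  0. -1.] F [ 0.3 -0.2 -0.4] w 63.1
t 30.12 tcp [557.1 -37.3 166.1] psi 2.2 tz [-0.001  0.    -1.   ] F [-1.5 -0.2 -0.6] w 62.8
slide total [  1.  -50.1   0.1]
```

View pics/w16.png

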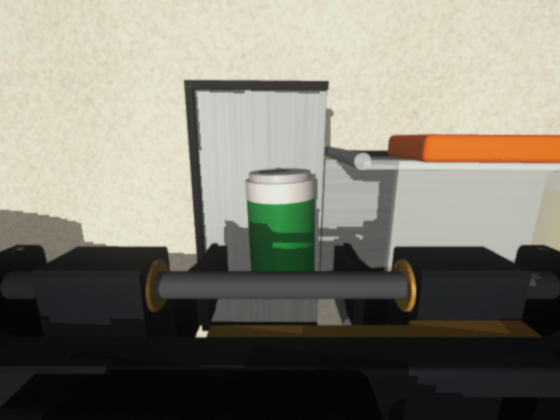

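Same picture as with the yellow can. Rotate and go behind.

```bash
python3 -m handwheel '{"slide":[[0,0,0],[0,0,0],[0,0,0],[0,0,0],[0,0,0],[0,0,0],[0,0,0],[0,0,0],[0,0,0],[-20,0,0],[-30,-1,0],[0,0,0],[0,0,0]],"turn":[[0,0,10],[0,0,10],[0,0,10],[0,0,10],[0,0,10],[0,0,10],[0,0,10],[0,0,10],[0,0,10],[0,0,0],[0,0,0],[0,0,0],[0,0,0]],"jaw":[108,108,108,108,108,108,108,108,108,108,108,108,108]}' 20
python3 -c "
from h import *
st();snap('wrist','w17')"
```

```text
time_s: 31.75
eef_pos: [507.8, -38.0, 166.5]
tool_rot: [1.0, 0.019, -0.0, -0.0]
ft_force: [-0.5, 0.0, -0.0]
grip_width: 49.9
t 31.75 tcp [507.8 -38.  166.5] psi -87.77 tz [-0.  0. -1.] F [-0.5  0.  -0. ] w 49.9
```

View pics/w17.png

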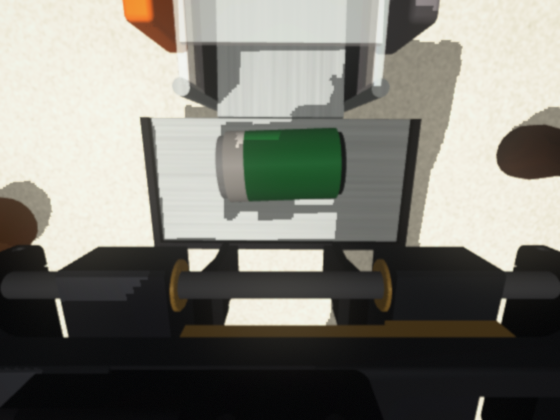

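The green can is centred (cols 216–345) with a yaw of about 1–2°, which the two-finger push will square. Lower and push.

```bash
python3 -m handwheel '{"slide":[[0,0,25],[0,0,30],[0,0,18],[0,0,2],[0,0,0]],"turn":[[0,0,0],[0,0,0],[0,0,0],[0,0,0],[0,0,0]],"jaw":[108,108,108,108,108]}' 20
python3 -m handwheel '{"slide":[[6,0,0],[5,0,0],[6,0,0],[8,0,0],[8,0,0],[8,0,0]],"turn":[[0,0,0],[0,0,0],[0,0,0],[0,0,0],[0,0,0],[0,0,0]],"jaw":[108,108,108,108,108,108]}' 20
python3 -c "
from h import *
st();snap('wrist','w18')"
```

```text
time_s: 32.42
eef_pos: [508.2, -38.5, 92.4]
tool_rot: [1.0, 0.019, 0.0, 0.0]
ft_force: [-0.4, 0.4, -0.7]
grip_width: 49.9
time_s: 33.17
eef_pos: [549.2, -36.8, 91.8]
tool_rot: [1.0, 0.019, -0.0, 0.0]
ft_force: [0.6, -0.2, 0.8]
grip_width: 50.2
t 33.17 tcp [549.2 -36.8  91.8] psi -87.8 tz [-0. -0. -1.] F [ 0.6 -0.2  0.8] w 50.2
```

View pics/w18.png

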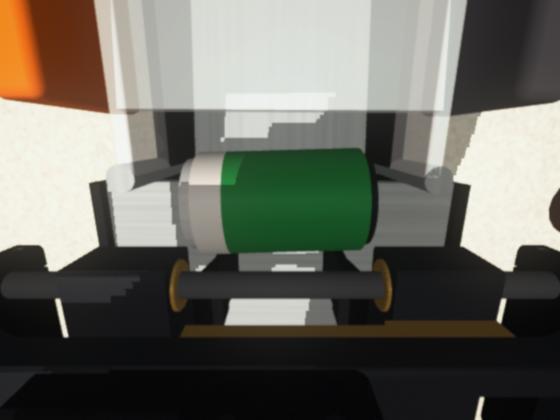

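The can is at the posts, centred (cols 180–376), right end leading by about 2°, which fits the 102 mm gap. I go on.

```bash
python3 -m handwheel '{"slide":[[8,0,0],[8,0,0],[8,0,0],[6,0,0],[4,0,0],[0,0,0]],"turn":[[0,0,0],[0,0,0],[0,0,0],[0,0,0],[0,0,0],[0,0,0]],"jaw":[108,108,108,108,108,108]}' 20
python3 -c "
from h import *
st();snap('wrist','w19')"
```

```text
time_s: 33.98
eef_pos: [582.8, -35.5, 91.8]
tool_rot: [1.0, 0.019, 0.0, 0.0]
ft_force: [-0.6, -0.3, 0.0]
grip_width: 50.0
t 33.98 tcp [582.8 -35.5  91.8] psi -87.8 tz [ 0. -0. -1.] F [-0.6 -0.3  0. ] w 50.0
```

View pics/w19.png

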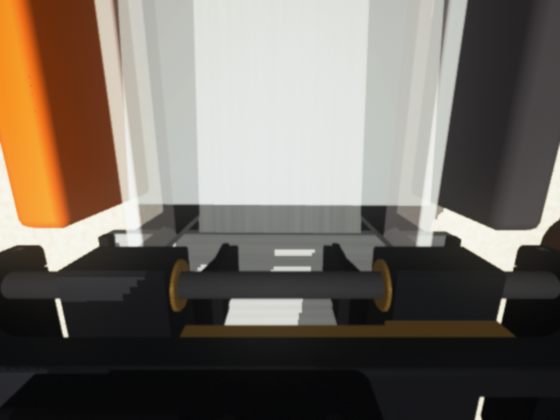

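The mouth is empty, so the can has rolled down. I retreat and check.

```bash
python3 -m handwheel '{"slide":[[-20,0,0],[-20,0,-20],[0,0,-40],[0,0,-40],[-30,30,0],[-40,40,0],[-20,40,0],[0,0,0],[0,0,0]],"turn":[[0,0,0],[0,0,0],[0,0,0],[0,0,0],[0,0,0],[0,0,0],[0,0,0],[0,0,0],[0,0,0]],"jaw":[108,80,40,0,0,0,0,0,0]}' 20
python3 -c "
from h import *
d=snap('top','t20');s=snap('scene','s20');st()
a=cv2.resize(d['img'][90:240,230:380,::-1],None,fx=2.6,fy=2.6,interpolation=cv2.INTER_CUBIC);b=cv2.resize(s['img'][190:340,260:410,::-1],None,fx=2.6,fy=2.6,interpolation=cv2.INTER_CUBIC)
cv2.imwrite('pics/c20.png',cv2.convertScaleAbs(np.hstack([a,b]),alpha=1.5))"
```

```text
time_s: 35.15
eef_pos: [457.1, -149.8, 191.9]
tool_rot: [1.0, 0.019, 0.0, -0.0]
ft_force: [-0.4, 0.0, -0.2]
grip_width: 86.6
t 35.25 tcp [ 457.3 -149.4  191.7] psi -87.71 tz [-0. -0. -1.] F [0.4 0.1 0.1] w 87.0
```

View pics/c20.png

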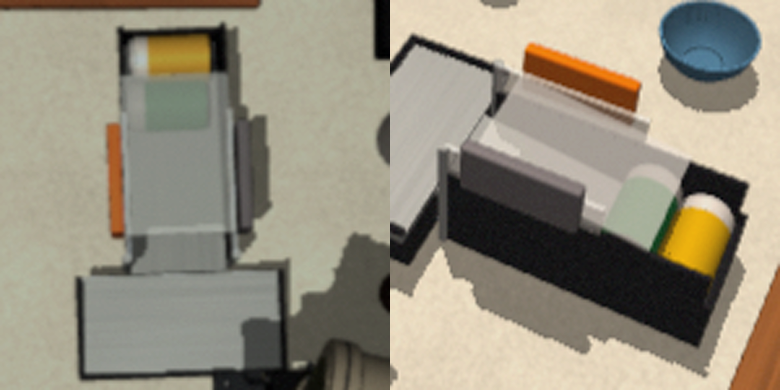

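View pics/t20.png

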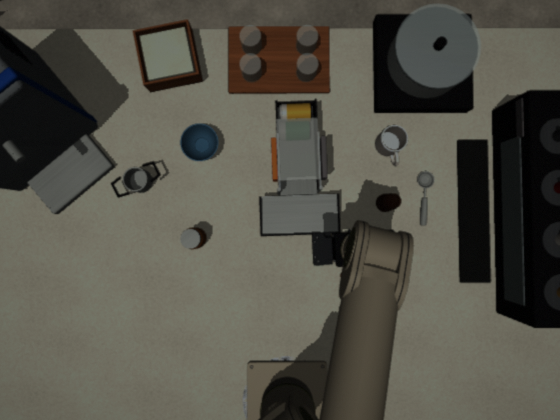

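View pics/s20.png

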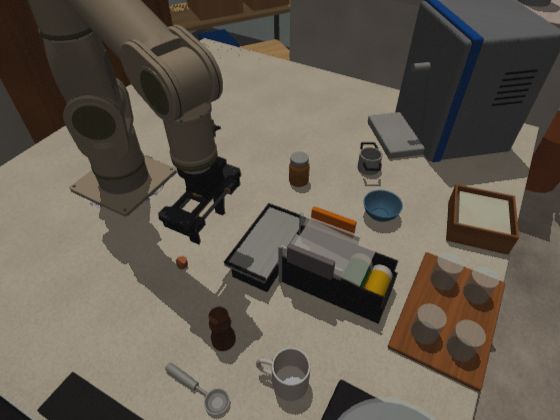

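Both cans lie square across the chute, white bands to the orange side. Their axes are 18.8 px, about 53 mm, apart, so they touch. The bystanders are where they were and the arm is clear, so I hand in.

```bash
python3 -c "
from h import *
r.close_job(); print(r.get_obs()['time_s'])"
```

```text
the job is handed in; nothing more can be done
the job is handed in; nothing more can be done
```

Both cans are loaded and the job is handed in, at about 35 s of the 72 s allowed. The yellow can rests against the end stop with the green can right behind it.

**How each can was loaded:** I stood it on the deck and toppled it lid first toward the orange side with the two fingers as a cradle. I then gripped it lying to square and centre it, and rolled it through the mouth with a two-finger push.

**Last checks (top and scene pictures):**
- Both cans lie square across the chute with their white lid bands toward the orange marker.
- Their axes are about 53 mm apart, so they touch.
- By eye, the other things on the counter are where they started.
- The gripper is clear of everything, and the wrist force read only a few newtons at every check.

**Disagreements along the way:**
- The wrist camera put the dispenser's middle about 2.4 mm further left than the fixed cameras did. I centred the cans by the wrist view.
- The wrist camera also put the yellow can about 5 mm further left (y) than the fixed cameras. That picture was taken while the arm was still settling, and the grasp was good.
- The green can entered the mouth about 2° skewed, but came to rest square.

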